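Line up honey sample jars by size

ROBOT

A 6-joint arm with a two-finger parallel gripper is mounted at the origin on the work surface. World frame = base frame: x ahead of the robot, y to its left, z up, the work surface at z = 0. Lengths are in m, angles in rad, forces in N, time in s.
With the tool pointing down it reaches from about 0.35 to 0.85 m from the base axis. Payload 8.1 kg.
Tool frame: the origin (TCP) lies midway between the tips of the shut fingers; the grasp point (between the pads) lies 19 mm behind it; z points along the fingers, y is the line along which they close (so a half turn about z gives the same grasp; the last joint's range is limited). The gripper opens to 93 mm and grips with 3 to 60 N. Pads are 15 mm wide; open, the fingers measure 128 mm over their backs; the gripper's body (75 mm by 188 mm) begins 65 mm behind the grasp point.
Start: joints at [1.115, 0.13, 1.488, -0, 1.523, -0.085], TCP at [0.217, 0.559, 0.219] pointing down, gripper open.
Joint ranges: [-2.96, 2.96], [-0.89, 2.26], [0.02, 2.5], [-1.34, 4.48], [0, 2.73], [-2.66, 2.66]. Speed limits (rad/s): [2.39, 2.39, 2.79, 3.14, 3.14, 3.14].

INTERFACE

Orientations are given as a rotation vector (axis times angle).
In Python, from plant import read_state, read_camera, camera_model, close_job gives the robot as it stands. The module is installed in compiled form; this text tells all that it offers.
- The arm moves only by the tool carry_out, never from a script. Its argument "moves" is a list of rows, each an object of numbers: "jaw": the finger opening in m, from 0 to 0.093; "dx", "dy", "dz": the shift along the tool's x, y, z in m; "yaw": the turn about the tool's z in rad. In form: [{"jaw": .., "dx": .., "dy": .., "dz": .., "yaw": ..}, ...]. A call has 1 to 8 rows; each row shifts and turns the commanded pose from where the row before left it, along the tool's axes as they then stand; what a row does not reach is not made up. A row lasts 1/8 s, in which the tool goes at most 62.5 mm and 10.7 degrees, less where a joint would pass 70% of its speed; a pose out of reach is approached as far as the arm can. A call is refused whole if a number of a shift passes 0.0625 or a number of a turn 0.188, either way. A call with a gripper value outside its range is refused whole. The fingers move at their own pace and stop on an object; "grip_force" is the grip in N (left out, the last holds). Time passes only in rows, so rows that do not move let the fingers close. It gives the time, the measured TCP pose, the force, the opening and the grip force at its end, in the units of the state.
- read_state(): the state, without advancing time (a new reading comes with each control period).
- read_camera(name): name is "scene" or "side" or "wrist"; returns the picture (420x560x3 uint8, red, green, blue); there is no depth.
- camera_model(name): a dict with "camera_matrix" (3x3 intrinsics, pixels), "k1" (the pictures are not rectified: a ray, as slopes to the right and down, at radius r is drawn at 1 + k1 r^2 times it, then the intrinsics apply), "view" (4x4, takes a point from world to camera coordinates). Camera axes: x right, y up, looking along -z (the intrinsics and any distortion apply to the point x, -y, -z); pixel columns grow to the right and rows downward; lengths in m; the calibration is good to about 2 mm. A picture is of the moment at which its call begins: read the wrist's pose just before it. camera_model takes no time and is no camera call; for the wrist camera it gives the pose at the moment of the call.
- close_job(): hands the job in; it is judged then, once.
The state is a dict: "t": time; "q": joint angles; "dq": joint speeds; "joint_torque": joint torques, N m; "tool_pos": TCP position; "orientation": TCP orientation; "force": force on the tool from outside, world axes, zero at the start; "wrist_torque": the same for the moment, N m; "opening": finger opening in m; "gripper_force": force on a finger pad.
Only numpy, scipy, OpenCV 4.12 (cv2) and the standard library are available. Lean on these libraries where they do the work, as an engineer would, in place of code of your own. Each camera call takes 0.05 s, during which the arm holds its last target. There are 200 camera calls.

TASK

Line up the four blue-lidded honey jars in order of size on the row of cork coasters, one jar centred on each coaster: the smallest on the coaster next to the green block, the largest at the other end. Set each jar down gently and upright, without dropping or knocking over any of them, and let go.

Things in the scene. Friction and masses are not known exactly. Their poses are not given: they have to be found in the camera images.
- jar_34: the smallest of four closed round honey jars (amber, paper band, blue lid; white-lidded jars are stock, not part of the job). A rigid upright cylinder 34 mm across and 50 mm high, lid included (lid: top 13 mm, as wide as the jar); 0.05 to 0.45 kg. Stands upright on the table at the start. Origin: centre of its underside; z up along the jar.
- jar_43: the second smallest of four closed round honey jars (amber, paper band, blue lid; white-lidded jars are stock, not part of the job). A rigid upright cylinder 43 mm across and 60 mm high, lid included (lid: top 13 mm, as wide as the jar); 0.05 to 0.45 kg. Stands upright on the table at the start. Origin: centre of its underside; z up along the jar.
- jar_52: the second largest of four closed round honey jars (amber, paper band, blue lid; white-lidded jars are stock, not part of the job). A rigid upright cylinder 52 mm across and 70 mm high, lid included (lid: top 13 mm, as wide as the jar); 0.05 to 0.45 kg. Stands upright on the table at the start. Origin: centre of its underside; z up along the jar.
- jar_61: the largest of four closed round honey jars (amber, paper band, blue lid; white-lidded jars are stock, not part of the job). A rigid upright cylinder 61 mm across and 80 mm high, lid included (lid: top 13 mm, as wide as the jar); 0.05 to 0.45 kg. Stands upright on the table at the start. Origin: centre of its underside; z up along the jar.
- coaster_a: one of four identical fixed cork coasters, 76 mm across, 4 mm thick, in a row on a long white tray 5 mm thick; row pitch 90 mm (+-16), each up to 10 mm off the row's line; the row runs along y, turned up to 0.16 rad. Its name says nothing about its place in the row. Origin: centre of its underside, 5 mm above the table; its top is 9 mm above the table.
- coaster_b: one of four identical fixed cork coasters, 76 mm across, 4 mm thick, in a row on a long white tray 5 mm thick; row pitch 90 mm (+-16), each up to 10 mm off the row's line; the row runs along y, turned up to 0.16 rad. Its name says nothing about its place in the row. Origin: centre of its underside, 5 mm above the table; its top is 9 mm above the table.
- coaster_c: one of four identical fixed cork coasters, 76 mm across, 4 mm thick, in a row on a long white tray 5 mm thick; row pitch 90 mm (+-16), each up to 10 mm off the row's line; the row runs along y, turned up to 0.16 rad. Its name says nothing about its place in the row. Origin: centre of its underside, 5 mm above the table; its top is 9 mm above the table.
- coaster_d: one of four identical fixed cork coasters, 76 mm across, 4 mm thick, in a row on a long white tray 5 mm thick; row pitch 90 mm (+-16), each up to 10 mm off the row's line; the row runs along y, turned up to 0.16 rad. Its name says nothing about its place in the row. Origin: centre of its underside, 5 mm above the table; its top is 9 mm above the table.
- green_block: green plastic block, 60 mm (x) by 25 mm (y) by 25 mm high, fixed on the tray at one end of the row, centre about 75 mm from the centre of the nearest coaster; a black block of the same size marks the other end of the row. Which end is green changes. Origin: centre of its underside, 5 mm above the table.
There are look-alikes about, which are no part of the job. What is shaped like the coaster_d but yellow is not meant. What is shaped like the jar_43 but turquoise is not meant.

How it is judged:
By the outcome, as a careful person would: the job done as asked, in the order asked, and still so for the second after the job is handed in, with the robot touching nothing.
It also fails if it takes over 99 s, if anything falls off the work surface, if the arm or the gripper's body presses on something with over 40 N, if the wrist force passes 120 N, or if a joint passes its speed limit or range.

## Working session

There is one attempt and no reset: what is moved stays moved. The work goes in short steps, Python scripts to look and compute and a tool call to move; the robot and the scene stay as the last step left them, time stands still between calls to the robot, and variables do not carry over. Pictures are saved under pics/ and viewed, at most 14 in all, crops included, and the job is handed in when it is done.

Besides the shell and the picture viewer there is one more tool, called after ">>>" as name(argument=value, ...), one argument or row to a line, values as JSON. carry_out: Moves the arm, as the interface text tells. Its arguments: {"type":"object","properties":{"moves":{"type":"array","items":{"type":"object","properties":{"jaw":{"type":"number"},"dx":{"type":"number"},"dy":{"type":"number"},"dz":{"type":"number"},"yaw":{"type":"number"}}}},"grip_force":{"type":"number"}},"required":["moves"]}

```bash
mkdir -p pics; cat > h.py <<'E'
import numpy as np, cv2
from plant import *
def snap(n,f):
    im=read_camera(n); cv2.imwrite('pics/'+f,im[:,:,::-1]); return im
def ray(n,uv,z,m=None):
    m=m or camera_model(n); K=np.array(m['camera_matrix']); V=np.array(m['view'])
    p=np.linalg.inv(K)@[uv[0],uv[1],1]; d=p[:2]/p[2]; s=d.copy()
    for _ in range(20): s=d/(1+m['k1']*(s@s))
    w=V[:3,:3].T@np.array([s[0],-s[1],-1]); c=-V[:3,:3].T@V[:3,3]
    return c+w*(z-c[2])/w[2]
def proj(n,P,m=None):
    m=m or camera_model(n); K=np.array(m['camera_matrix']); V=np.array(m['view'])
    c=V[:3,:3]@np.array(P)+V[:3,3]; s=np.array([c[0],-c[1]])/-c[2]; s=s*(1+m['k1']*(s@s))
    return (K@[s[0],s[1],1])[:2]
E
python3 - <<'E'
from h import *
for n in('scene','side','wrist'):
    snap(n,n+'0.png'); V=np.array(camera_model(n)['view']); print(n,(-V[:3,:3].T@V[:3,3]).round(3),V[2,:3].round(2))
print(read_state())
E
```

```text
scene [ 1.013 -0.643  0.748] [ 0.47 -0.6   0.65]
side [0.114 0.454 0.384] [-0.56  0.64  0.53]
wrist [0.145 0.588 0.384] [-0.26  0.1   0.96]
{'t': 0.15, 'q': array([ 1.11459712e+00,  1.30972763e-01,  1.48900382e+00, -3.79585002e-05,
        1.52300242e+00, -8.53946722e-02]), 'dq': array([ 0.00138784, -0.00367615, -0.00201079,  0.00115546,  0.00025549,
       -0.00036542]), 'joint_torque': array([ 7.82473635e-04, -5.60467708e+01, -4.92341530e+01,  7.68852909e-02,
        3.02267354e-02, -3.56550663e-05]), 'tool_pos': array([0.21721964, 0.5588402 , 0.21785124]), 'orientation': array([-5.79062624e-01, -3.08742384e+00,  2.11402333e-03]), 'force': array([-0.07312596, -0.85699695, -0.2832566 ]), 'wrist_torque': array([ 0.01207989, -0.00604844,  0.00136589]), 'gripper_force': 0.0, 'opening': 0.09301385850288559}
```

View pics/scene0.png

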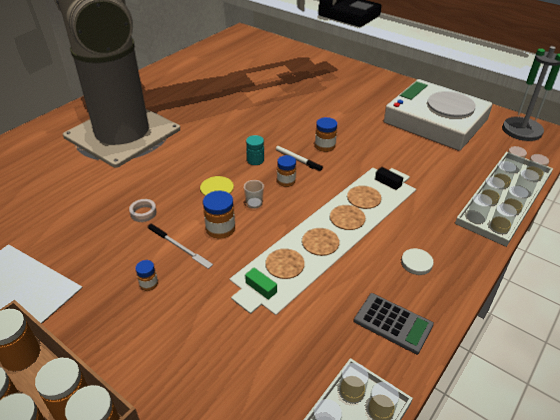

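View pics/side0.png

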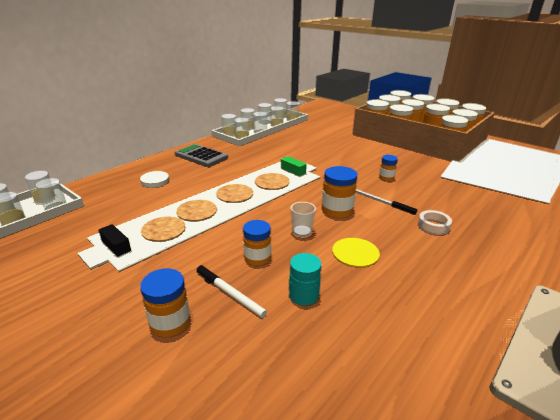

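The scene view shows blue lids at (147,274), (219,213), (287,170) and (326,134). The look-alikes are the turquoise jar at (255,150), the yellow disc at (217,187), the glass at (254,193) and the white-lidded stock at the lower left. The coasters are at (285,263), (320,241), (347,217) and (365,197), with the green block at (261,283) and the black one at (389,178). The side view has the same blue lids at (389,160), (340,180), (257,231) and (164,286).

```bash
cat >> h.py <<'E'
def blobs(im,kind,amin=60):
    H=cv2.cvtColor(im,cv2.COLOR_RGB2HSV)
    lo,hi={'blue':((108,130,50),(130,255,255)),'cork':((5,60,150),(20,175,255)),'green':((50,120,60),(75,255,255)),'teal':((80,120,40),(98,255,255))}[kind]
    m=cv2.inRange(H,lo,hi)
    if kind=='cork': m=cv2.morphologyEx(m,cv2.MORPH_OPEN,np.ones((3,3)));m=cv2.morphologyEx(m,cv2.MORPH_CLOSE,np.ones((5,5)))
    r=[]
    for c in cv2.findContours(m,cv2.RETR_EXTERNAL,cv2.CHAIN_APPROX_NONE)[0]:
        if cv2.contourArea(c)>amin:
            h=cv2.convexHull(c); M=cv2.moments(h); r.append((np.array([M['m10'],M['m01']])/M['m00'],cv2.contourArea(c),cv2.boundingRect(c)))
    return r
E
python3 - <<'E'
from h import *
for n in('scene','side'):
    im=cv2.imread(f'pics/{n}0.png')[:,:,::-1].copy()
    for k in('blue','cork','green','teal'):
        for c,a,b in blobs(im,k):
            zs=[.0435,.0535,.0635,.0735] if k=='blue' else [.007] if k=='cork' else [.0175] if k=='green' else [.03]
            print(n,k,c.round(1),a,b,[ray(n,c,z)[:2].round(4).tolist() for z in zs])
H=cv2.cvtColor(cv2.imread('pics/scene0.png'),cv2.COLOR_BGR2HSV)
for u,v in((285,263),(288,268),(347,217),(240,240),(100,250)): print(H[v,u])
E
python3 - <<'E'
import cv2
im=cv2.imread('pics/scene0.png')[110:310,120:420]
cv2.imwrite('pics/crop0.png',cv2.resize(im,(780,520),interpolation=cv2.INTER_CUBIC))
E
```

```text
scene blue [144.7 268.2] 219.5 (136, 260, 18, 17) [[0.4407, -0.2984], [0.4488, -0.3033], [0.457, -0.3082], [0.4651, -0.3131]]
scene blue [217.7 202.1] 513.0 (203, 191, 30, 23) [[0.4204, -0.083], [0.4288, -0.0909], [0.4372, -0.0989], [0.4456, -0.1068]]
scene blue [286.5 162.2] 194.5 (278, 155, 18, 15) [[0.4494, 0.1158], [0.4574, 0.105], [0.4654, 0.0943], [0.4734, 0.0835]]
scene blue [326.5 124.5] 212.0 (317, 118, 20, 14) [[0.4331, 0.3045], [0.4413, 0.2911], [0.4495, 0.2776], [0.4578, 0.2642]]
scene cork [ 39.1 379.4] 580.5 (21, 348, 33, 69) [[0.4581, -0.5372]]
scene cork [406.6 337.6] 8095.5 (281, 233, 240, 187) [[0.8766, -0.1125]]
scene cork [547.6 179.8] 339.0 (532, 149, 28, 62) [[0.9368, 0.4732]]
scene cork [103.2 141.7] 360.5 (84, 123, 48, 33) [[0.002, -0.062]]
scene cork [155.6 121.1] 101.5 (148, 116, 16, 11) [[0.0335, 0.0853]]
scene cork [267.3  73.8] 268.5 (248, 66, 40, 16) [[0.0995, 0.4805]]
scene cork [241.7 219.8] 107610.0 (0, 27, 507, 393) [[0.4684, -0.0646]]
scene green [416.4 331.5] 258.0 (406, 319, 22, 26) [[0.8859, -0.0992]]
scene green [261.5 281.1] 331.0 (246, 268, 31
[... 837 characters left out ...]
28, 0.0282]]
side cork [437.3 227.7] 103.5 (425, 224, 27, 9) [[0.2741, -0.1634]]
side cork [432.2 215.6] 84.5 (424, 212, 17, 8) [[0.2972, -0.1974]]
side cork [302.9 206.9] 233.0 (290, 201, 27, 13) [[0.4962, -0.0622]]
side cork [178.  219.6] 1386.5 (141, 200, 76, 40) [[0.638, 0.1248]]
side cork [234.2 192.5] 480.5 (216, 184, 37, 18) [[0.6372, -0.0144]]
side cork [271.6 180.5] 399.0 (255, 173, 34, 16) [[0.6168, -0.1064]]
side cork [526.2 119.7] 128.5 (494, 115, 58, 12) [[0.3062, -0.9491]]
side green [293.1 165.5] 301.5 (281, 156, 25, 20) [[0.6167, -0.1798]]
side teal [304.6 278.4] 1351.0 (290, 253, 31, 52) [[0.3517, 0.1213]]
[ 15 136 191]
[ 15 135 200]
[ 14 138 183]
[ 12 165 172]
[ 11 166 144]
```

View pics/crop0.png

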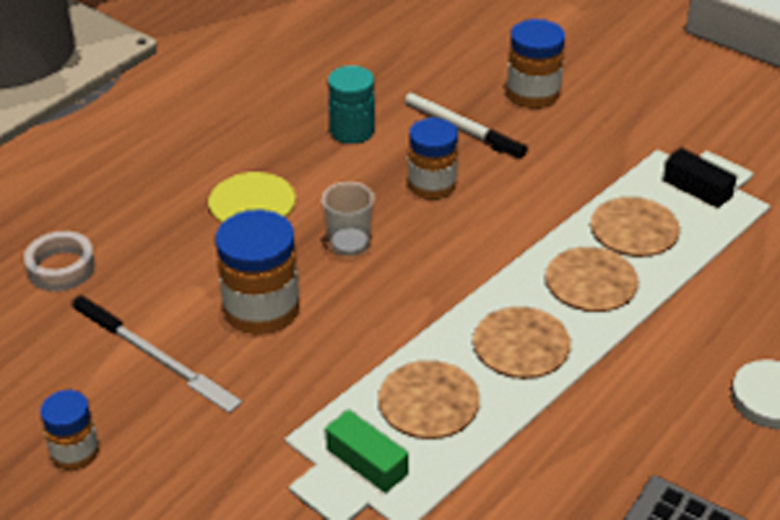

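```bash
python3 - <<'E'
from h import *
for n,roi in(('scene',(230,160,420,320)),('side',(75,150,325,270))):
    im=cv2.imread(f'pics/{n}0.png'); H=cv2.cvtColor(im,cv2.COLOR_BGR2HSV)
    x0,y0,x1,y1=roi; m=np.zeros(H.shape[:2],np.uint8)
    m[y0:y1,x0:x1]=cv2.inRange(H,(0,0,120),(180,60,255))[y0:y1,x0:x1]
    cs,hi=cv2.findContours(m,cv2.RETR_CCOMP,cv2.CHAIN_APPROX_NONE)
    for c,h in zip(cs,hi[0]):
        if h[3]>=0 and cv2.contourArea(c)>80:
            # hole contours lie on the tray pixels
            e=cv2.fitEllipse(c); uv=np.array(e[0]); P=ray(n,uv,.007)
            pts=np.array([ray(n,p[0],.009)[:2] for p in c]); 
            print(n,uv.round(1),cv2.contourArea(c),P[:2].round(4), 'ext',np.ptp(pts,axis=0).round(3))
for n,uv in(('scene',(254,205)),('side',(302,232))): print('glass',ray(n,uv,.0))
E
```

```text
scene [260.8 283. ] 626.5 [ 0.6087 -0.1722] ext [0.076 0.046]
scene [284.6 263.3] 989.0 [ 0.6138 -0.1061] ext [0.078 0.081]
scene [320.3 241.2] 871.0 [ 0.6344 -0.0147] ext [0.078 0.082]
scene [354.8 207.7] 1417.5 [0.636  0.1153] ext [0.085 0.162]
side [176.9 220.9] 1699.0 [0.6358 0.1288] ext [0.091 0.159]
side [234.3 193. ] 613.5 [ 0.6355 -0.0132] ext [0.085 0.084]
side [271.7 181. ] 520.0 [ 0.6148 -0.1047] ext [0.085 0.087]
glass [ 0.45334396 -0.00644418  0.        ]
glass [ 0.45087053 -0.00171913  0.        ]
```

>>> carry_out(
  moves=[
    {"yaw": 0.18},
    {"yaw": 0.18},
    {"yaw": 0.18},
    {"yaw": 0.18},
    {"yaw": 0.18},
    {"yaw": 0.18},
    {"yaw": 0.12},
    {},
  ],
  grip_force=25,
)

```text
invalid input at $.moves[0]: expected keys jaw, dx, dy, dz, yaw
```

```bash
python3 - <<'E'
from h import *
from scipy.optimize import least_squares
for n,roi in(('scene',(230,160,420,320)),('side',(75,150,325,270))):
    im=cv2.imread(f'pics/{n}0.png'); H=cv2.cvtColor(im,cv2.COLOR_BGR2HSV)
    x0,y0,x1,y1=roi; m=np.zeros(H.shape[:2],np.uint8)
    m[y0:y1,x0:x1]=cv2.inRange(H,(0,0,120),(180,60,255))[y0:y1,x0:x1]
    cs,hi=cv2.findContours(m,cv2.RETR_CCOMP,cv2.CHAIN_APPROX_NONE)
    for c,h in zip(cs,hi[0]):
        if h[3]>=0 and cv2.contourArea(c)>500:
            p=np.array([ray(n,q[0],.007)[:2] for q in c])
            mid=(p[:,1].min()+p[:,1].max())/2
            for s in ([p] if np.ptp(p[:,1])<.12 else [p[p[:,1]<mid-.004],p[p[:,1]>mid+.004]]):
                r=least_squares(lambda a:np.hypot(*(s-a[:2]).T)-a[2],[*s.mean(0),.038],loss='soft_l1',f_scale=.002)
                print(n,r.x.round(4))
E
```

```text
scene [ 0.608  -0.1716  0.0311]
scene [ 0.613  -0.1051  0.0396]
scene [ 0.6337 -0.0137  0.0398]
scene [0.6383 0.0807 0.0399]
scene [0.6319 0.1599 0.0401]
side [0.6412 0.081  0.0417]
side [0.6348 0.1586 0.0414]
side [ 0.6367 -0.0148  0.0421]
side [ 0.6162 -0.106   0.0425]
```

>>> carry_out(
  moves=[
    {"jaw": 0.093,"dx": 0,"dy": 0,"dz": 0,"yaw": 0.18},
    {"jaw": 0.093,"dx": 0,"dy": 0,"dz": 0,"yaw": 0.18},
    {"jaw": 0.093,"dx": 0,"dy": 0,"dz": 0,"yaw": 0.18},
    {"jaw": 0.093,"dx": 0,"dy": 0,"dz": 0,"yaw": 0.18},
    {"jaw": 0.093,"dx": 0,"dy": 0,"dz": 0,"yaw": 0.18},
    {"jaw": 0.093,"dx": 0,"dy": 0,"dz": 0,"yaw": 0.18},
    {"jaw": 0.093,"dx": 0,"dy": 0,"dz": 0,"yaw": 0.12},
    {"jaw": 0.093,"dx": 0,"dy": 0,"dz": 0,"yaw": 0},
  ],
  grip_force=25,
)

```text
t: 1.15
tool_pos: [0.2173, 0.5591, 0.2182]
orientation: [2.22, 2.222, -0.001]
force: [-0.1, -0.1, 1.2]
opening: 0.0932
gripper_force: 0.0
```

>>> carry_out(
  moves=[
    {"jaw": 0.093,"dx": -0.0562,"dy": 0.0466,"dz": 0,"yaw": 0},
    {"jaw": 0.093,"dx": -0.0562,"dy": 0.0466,"dz": 0,"yaw": 0},
    {"jaw": 0.093,"dx": -0.0562,"dy": 0.0466,"dz": 0,"yaw": 0},
    {"jaw": 0.093,"dx": -0.0562,"dy": 0.0466,"dz": 0,"yaw": 0},
    {"jaw": 0.093,"dx": -0.0562,"dy": 0.0466,"dz": 0,"yaw": 0},
    {"jaw": 0.093,"dx": 0,"dy": 0,"dz": 0,"yaw": 0},
    {"jaw": 0.093,"dx": 0,"dy": 0,"dz": 0,"yaw": 0},
  ],
)

```text
t: 2.02
tool_pos: [0.4168, 0.3187, 0.2185]
orientation: [-2.22, -2.222, 0.0]
force: [-0.3, -0.3, -0.5]
opening: 0.093
gripper_force: 0.0
```

```bash
cat > w.py <<'E'
from h import *
import sys
m=camera_model('wrist'); im=snap('wrist',sys.argv[1]); print(read_state()['tool_pos'].round(4))
for c,a,b in blobs(im,'blue',300): print(c.round(1),a,b,[ray('wrist',c,z,m)[:2].round(4).tolist() for z in map(float,sys.argv[2:])])
E
python3 w.py w1.png .0635
```

```text
[0.4163 0.3193 0.2186]
[318.8 370.8] 775.0 (302, 357, 35, 29) [[0.4573, 0.1112]]
[317.  231.2] 1903.5 (292, 208, 51, 48) [[0.4497, 0.278]]
```

View pics/w1.png

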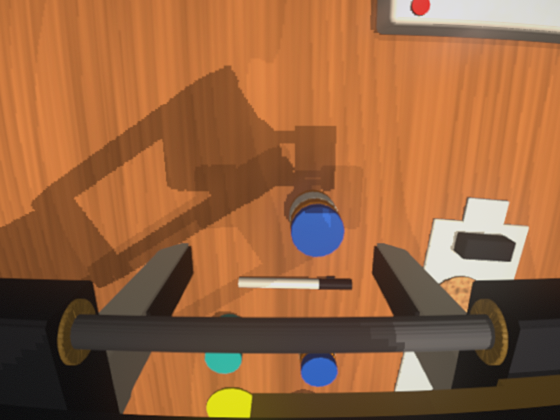

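The wrist view shows the 52 mm jar's lid at (317,231), which agrees with the two fixed views. The turquoise jar is at (223,358) and jar_43 at (319,371).

>>> carry_out(
  moves=[
    {"jaw": 0.093,"dx": -0.0206,"dy": 0.017,"dz": 0,"yaw": 0},
    {"jaw": 0.093,"dx": -0.0206,"dy": 0.017,"dz": 0,"yaw": 0},
    {"jaw": 0.093,"dx": 0,"dy": 0,"dz": 0.03,"yaw": 0},
    {"jaw": 0.093,"dx": 0,"dy": 0,"dz": 0.03,"yaw": 0},
    {"jaw": 0.093,"dx": 0,"dy": 0,"dz": 0,"yaw": 0},
    {"jaw": 0.093,"dx": 0,"dy": 0,"dz": 0,"yaw": 0},
  ],
)

```text
t: 2.82
tool_pos: [0.4507, 0.2787, 0.1598]
orientation: [2.219, 2.224, 0.002]
force: [-0.1, -0.2, 0.8]
opening: 0.0931
gripper_force: 0.0
```

>>> carry_out(
  moves=[
    {"jaw": 0.093,"dx": -0.0007,"dy": -0.0005,"dz": 0.032,"yaw": 0},
    {"jaw": 0.093,"dx": 0,"dy": 0,"dz": 0.032,"yaw": 0},
    {"jaw": 0.093,"dx": 0,"dy": 0,"dz": 0.032,"yaw": 0},
    {"jaw": 0.093,"dx": 0,"dy": 0,"dz": 0.025,"yaw": 0},
    {"jaw": 0.093,"dx": 0,"dy": 0,"dz": 0.012,"yaw": 0},
    {"jaw": 0.07,"dx": 0,"dy": 0,"dz": 0,"yaw": 0},
    {"jaw": 0.055,"dx": 0,"dy": 0,"dz": 0,"yaw": 0},
    {"jaw": 0.045,"dx": 0,"dy": 0,"dz": 0,"yaw": 0},
  ],
)

```text
t: 3.82
tool_pos: [0.4514, 0.2773, 0.027]
orientation: [2.221, 2.221, 0.003]
force: [-0.2, -0.3, 0.2]
opening: 0.0676
gripper_force: 0.0
```

>>> carry_out(
  moves=[
    {"jaw": 0.04,"dx": 0,"dy": 0,"dz": 0,"yaw": 0},
    {"jaw": 0.04,"dx": 0,"dy": 0,"dz": 0,"yaw": 0},
    {"jaw": 0.04,"dx": 0,"dy": 0,"dz": 0,"yaw": 0},
    {"jaw": 0.04,"dx": 0,"dy": 0,"dz": 0,"yaw": 0},
  ],
)

```text
t: 4.32
tool_pos: [0.4506, 0.2769, 0.0261]
orientation: [2.221, 2.221, 0.001]
force: [-1.8, -1.3, 5.7]
opening: 0.0515
gripper_force: 25.0
```

>>> carry_out(
  moves=[
    {"jaw": 0.04,"dx": 0,"dy": 0,"dz": -0.01,"yaw": 0},
    {"jaw": 0.04,"dx": 0,"dy": 0,"dz": -0.025,"yaw": 0},
    {"jaw": 0.04,"dx": 0,"dy": 0,"dz": -0.03,"yaw": 0},
    {"jaw": 0.04,"dx": 0,"dy": 0,"dz": -0.03,"yaw": 0},
    {"jaw": 0.04,"dx": 0,"dy": 0,"dz": -0.03,"yaw": 0},
    {"jaw": 0.04,"dx": -0.03,"dy": 0.03,"dz": 0,"yaw": 0},
    {"jaw": 0.04,"dx": -0.04,"dy": 0.04,"dz": 0,"yaw": 0},
    {"jaw": 0.04,"dx": -0.04,"dy": 0.04,"dz": 0,"yaw": 0},
  ],
)

```text
t: 5.32
tool_pos: [0.5611, 0.1658, 0.1509]
orientation: [-2.22, -2.222, 0.0]
force: [-0.5, 0.6, -1.7]
opening: 0.0516
gripper_force: 25.0
```

>>> carry_out(
  moves=[
    {"jaw": 0.04,"dx": -0.04,"dy": 0.036,"dz": 0,"yaw": 0},
    {"jaw": 0.04,"dx": -0.03,"dy": 0.03,"dz": 0,"yaw": 0},
    {"jaw": 0.04,"dx": -0.0165,"dy": 0.0134,"dz": 0,"yaw": 0},
    {"jaw": 0.04,"dx": 0,"dy": 0,"dz": 0.02,"yaw": 0},
    {"jaw": 0.04,"dx": 0,"dy": 0,"dz": 0.03,"yaw": 0},
    {"jaw": 0.04,"dx": 0,"dy": 0,"dz": 0.02,"yaw": 0},
    {"jaw": 0.04,"dx": 0,"dy": 0,"dz": 0.02,"yaw": 0},
    {"jaw": 0.04,"dx": 0,"dy": 0,"dz": 0,"yaw": 0},
  ],
)

```text
t: 6.32
tool_pos: [0.6378, 0.0808, 0.0581]
orientation: [-2.219, -2.22, 0.005]
force: [0.4, 0.1, -1.8]
opening: 0.0517
gripper_force: 25.0
```

```bash
cat > w.py <<'E'
from h import *
import sys
t=sys.argv[1]
print(read_state()['tool_pos'].round(4),read_state()['force'].round(1))
for n in('scene','side','wrist'):
    m=camera_model(n); im=snap(n,f'{n}_{t}.png')
    for c,a,b in blobs(im,'blue',100): print(n,c.round(1),a,b,[ray(n,c,z,m)[:2].round(4).tolist() for z in map(float,sys.argv[2:])])
E
python3 w.py 2 .0975
```

```text
[0.6378 0.0808 0.0581] [ 0.4  0.1 -1.8]
scene [144.7 268.2] 220.5 (136, 260, 18, 17) [[0.4846, -0.3248]]
scene [217.7 202.1] 517.0 (203, 191, 30, 23) [[0.4658, -0.126]]
scene [349.8 184.1] 321.5 (339, 175, 23, 19) [[0.6369, 0.0774]]
scene [286.4 162.2] 197.0 (278, 155, 18, 15) [[0.4927, 0.0574]]
side [256.2 229.9] 435.5 (243, 220, 27, 21) [[0.4139, 0.1507]]
side [340.4 175.6] 485.5 (325, 166, 32, 20) [[0.4216, -0.0633]]
side [187.  166.5] 276.5 (177, 158, 20, 18) [[0.6437, 0.0871]]
side [389.2 159.5] 107.0 (382, 155, 15, 10) [[0.3917, -0.1806]]
side [398.3  85.7] 983.5 (368, 72, 63, 28) [[0.6388, -0.7189]]
wrist [282.2 281.1] 8325.5 (219, 236, 128, 81) [[0.6393, 0.0892]]
```

View pics/scene_2.png

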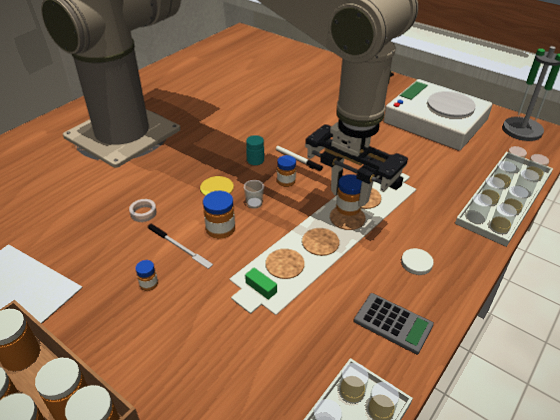

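The jar is held upright above the third coaster, with its lid at (350,184) in the scene view. I'll make the last small shift and lower it.

>>> carry_out(
  moves=[
    {"jaw": 0.04,"dx": -0.0008,"dy": 0.0022,"dz": 0,"yaw": 0},
    {"jaw": 0.04,"dx": 0,"dy": 0,"dz": 0.008,"yaw": 0},
    {"jaw": 0.04,"dx": 0,"dy": 0,"dz": 0.006,"yaw": 0},
    {"jaw": 0.04,"dx": 0,"dy": 0,"dz": 0.003,"yaw": 0},
    {"jaw": 0.04,"dx": 0,"dy": 0,"dz": 0.003,"yaw": 0},
    {"jaw": 0.04,"dx": 0,"dy": 0,"dz": 0.0015,"yaw": 0},
    {"jaw": 0.04,"dx": 0,"dy": 0,"dz": 0,"yaw": 0},
    {"jaw": 0.04,"dx": 0,"dy": 0,"dz": 0,"yaw": 0},
  ],
)

```text
t: 7.48
tool_pos: [0.6421, 0.0795, 0.0393]
orientation: [2.221, 2.221, 0.0]
force: [0.0, 0.1, -2.7]
opening: 0.0515
gripper_force: 25.0
```

>>> carry_out(
  moves=[
    {"jaw": 0.04,"dx": 0,"dy": -0.001,"dz": 0.0015,"yaw": 0},
    {"jaw": 0.04,"dx": 0,"dy": 0,"dz": 0,"yaw": 0},
    {"jaw": 0.04,"dx": 0,"dy": 0,"dz": 0,"yaw": 0},
  ],
)

```text
t: 7.85
tool_pos: [0.641, 0.0795, 0.0376]
orientation: [2.221, 2.221, 0.0]
force: [0.3, 0.1, -2.9]
opening: 0.0519
gripper_force: 25.0
```

>>> carry_out(
  moves=[
    {"jaw": 0.04,"dx": 0,"dy": 0,"dz": 0.0012,"yaw": 0},
    {"jaw": 0.04,"dx": 0,"dy": 0,"dz": 0,"yaw": 0},
    {"jaw": 0.04,"dx": 0,"dy": 0,"dz": 0,"yaw": 0},
  ],
)

```text
t: 8.22
tool_pos: [0.641, 0.0795, 0.0364]
orientation: [2.221, 2.221, -0.0]
force: [-0.5, 0.7, -2.0]
opening: 0.0519
gripper_force: 25.0
```

>>> carry_out(
  moves=[
    {"jaw": 0.04,"dx": 0,"dy": -0.0005,"dz": 0.001,"yaw": 0},
    {"jaw": 0.04,"dx": 0,"dy": 0,"dz": 0,"yaw": 0},
    {"jaw": 0.04,"dx": 0,"dy": 0,"dz": 0,"yaw": 0},
  ],
)

```text
t: 8.6
tool_pos: [0.6405, 0.0795, 0.0354]
orientation: [-2.221, -2.221, 0.0]
force: [0.8, 0.1, -1.5]
opening: 0.0517
gripper_force: 25.0
```

>>> carry_out(
  moves=[
    {"jaw": 0.04,"dx": 0,"dy": 0,"dz": 0.001,"yaw": 0},
    {"jaw": 0.04,"dx": 0,"dy": 0,"dz": 0,"yaw": 0},
    {"jaw": 0.04,"dx": 0,"dy": 0,"dz": 0,"yaw": 0},
  ],
)

```text
t: 8.98
tool_pos: [0.6406, 0.0795, 0.0351]
orientation: [2.221, 2.221, 0.0]
force: [-3.1, -0.4, 6.1]
opening: 0.0514
gripper_force: 25.0
```

>>> carry_out(
  moves=[
    {"jaw": 0.055,"dx": 0,"dy": 0,"dz": 0,"yaw": 0},
    {"jaw": 0.07,"dx": 0,"dy": 0,"dz": 0,"yaw": 0},
    {"jaw": 0.093,"dx": 0,"dy": 0,"dz": 0,"yaw": 0},
    {"jaw": 0.093,"dx": 0,"dy": 0,"dz": 0,"yaw": 0},
    {"jaw": 0.093,"dx": 0,"dy": 0,"dz": -0.02,"yaw": 0},
    {"jaw": 0.093,"dx": 0,"dy": 0,"dz": -0.04,"yaw": 0},
    {"jaw": 0.093,"dx": 0,"dy": 0,"dz": -0.04,"yaw": 0},
    {"jaw": 0.093,"dx": 0,"dy": 0,"dz": -0.02,"yaw": 0},
  ],
)

```text
t: 9.98
tool_pos: [0.6423, 0.0796, 0.159]
orientation: [2.219, 2.219, 0.006]
force: [0.8, -1.2, 0.7]
opening: 0.0928
gripper_force: 0.0
```

```bash
python3 w.py 3 .0725 .0535
```

```text
[0.6423 0.0796 0.159 ] [ 0.8 -1.2  0.7]
scene [144.7 268.2] 220.5 (136, 260, 18, 17) [[0.4643, -0.3126], [0.4489, -0.3033]]
scene [217.7 202.1] 516.0 (203, 191, 30, 23) [[0.4448, -0.1061], [0.4289, -0.091]]
scene [350.7 193.9] 355.0 (339, 185, 25, 19) [[0.6406, 0.0793], [0.6301, 0.0996]]
scene [286.4 162.2] 197.5 (278, 155, 18, 15) [[0.4725, 0.0844], [0.4573, 0.1049]]
side [256.1 229.9] 435.5 (243, 220, 27, 21) [[0.4401, 0.1243], [0.4599, 0.1041]]
side [192.3 178.4] 378.5 (179, 170, 28, 18) [[0.6418, 0.0804], [0.6739, 0.0576]]
side [340.4 175.6] 486.5 (325, 166, 32, 20) [[0.4485, -0.1085], [0.4688, -0.1428]]
side [389.2 159.5] 107.0 (382, 155, 15, 10) [[0.4159, -0.236], [0.4343, -0.278]]
side [398.3  85.7] 983.5 (368, 72, 63, 28) [[0.6846, -0.8212], [0.7194, -0.899]]
wrist [298. 208.] 623.5 (280, 184, 34, 43) [[0.6541, 0.0829], [0.6551, 0.0772]]
wrist [263.1 196.1] 575.0 (246, 180, 38, 37) [[0.6283, 0.0921], [0.6273, 0.0871]]
wrist [ 49.6 175.1] 1915.0 (25, 150, 50, 51) [[0.4679, 0.1087], [0.4549, 0.105]]
```

>>> carry_out(
  moves=[
    {"jaw": 0.075,"dx": 0.005,"dy": -0.035,"dz": 0,"yaw": 0},
    {"jaw": 0.075,"dx": 0.005,"dy": -0.04,"dz": 0,"yaw": 0},
    {"jaw": 0.075,"dx": 0.005,"dy": -0.04,"dz": 0,"yaw": 0},
    {"jaw": 0.075,"dx": 0.005,"dy": -0.04,"dz": 0,"yaw": 0},
    {"jaw": 0.075,"dx": 0.005,"dy": -0.027,"dz": 0,"yaw": 0},
    {"jaw": 0.075,"dx": 0,"dy": 0,"dz": 0.02,"yaw": 0},
    {"jaw": 0.075,"dx": 0,"dy": 0,"dz": 0,"yaw": 0},
    {"jaw": 0.075,"dx": 0,"dy": 0,"dz": 0,"yaw": 0},
  ],
)

```text
t: 11.12
tool_pos: [0.4581, 0.1043, 0.1338]
orientation: [-2.221, -2.221, 0.002]
force: [0.3, -0.0, -0.1]
opening: 0.0749
gripper_force: 0.0
```

>>> carry_out(
  moves=[
    {"jaw": 0.075,"dx": 0,"dy": 0,"dz": 0.03,"yaw": 0},
    {"jaw": 0.075,"dx": 0,"dy": 0,"dz": 0.03,"yaw": 0},
    {"jaw": 0.075,"dx": 0,"dy": 0,"dz": 0.03,"yaw": 0},
    {"jaw": 0.075,"dx": 0,"dy": 0,"dz": 0.018,"yaw": 0},
    {"jaw": 0.075,"dx": 0,"dy": 0,"dz": 0.008,"yaw": 0},
    {"jaw": 0.055,"dx": 0,"dy": 0,"dz": 0,"yaw": 0},
    {"jaw": 0.045,"dx": 0,"dy": 0,"dz": 0,"yaw": 0},
    {"jaw": 0.035,"dx": 0,"dy": 0,"dz": 0,"yaw": 0},
  ],
)

```text
t: 12.12
tool_pos: [0.4593, 0.1046, 0.0194]
orientation: [2.221, 2.221, 0.002]
force: [-0.8, -0.2, 0.6]
opening: 0.0494
gripper_force: 0.0
```

>>> carry_out(
  moves=[
    {"jaw": 0.032,"dx": 0,"dy": 0,"dz": 0,"yaw": 0},
    {"jaw": 0.032,"dx": 0,"dy": 0,"dz": 0,"yaw": 0},
    {"jaw": 0.032,"dx": 0,"dy": 0,"dz": 0,"yaw": 0},
    {"jaw": 0.032,"dx": 0,"dy": 0,"dz": 0,"yaw": 0},
  ],
)

```text
t: 12.62
tool_pos: [0.459, 0.1046, 0.0191]
orientation: [2.221, 2.221, 0.001]
force: [-1.5, 0.0, 5.9]
opening: 0.0426
gripper_force: 25.0
```

>>> carry_out(
  moves=[
    {"jaw": 0.032,"dx": 0,"dy": 0,"dz": -0.01,"yaw": 0},
    {"jaw": 0.032,"dx": 0,"dy": 0,"dz": -0.025,"yaw": 0},
    {"jaw": 0.032,"dx": 0,"dy": 0,"dz": -0.03,"yaw": 0},
    {"jaw": 0.032,"dx": 0,"dy": 0,"dz": -0.03,"yaw": 0},
    {"jaw": 0.032,"dx": 0,"dy": 0,"dz": -0.015,"yaw": 0},
    {"jaw": 0.032,"dx": -0.018,"dy": 0.026,"dz": 0,"yaw": 0},
    {"jaw": 0.032,"dx": -0.025,"dy": 0.038,"dz": 0,"yaw": 0},
    {"jaw": 0.032,"dx": -0.025,"dy": 0.038,"dz": 0,"yaw": 0},
  ],
)

```text
t: 13.62
tool_pos: [0.561, 0.0359, 0.1279]
orientation: [-2.22, -2.222, 0.001]
force: [0.7, 0.5, -2.0]
opening: 0.0429
gripper_force: 25.0
```

>>> carry_out(
  moves=[
    {"jaw": 0.032,"dx": -0.025,"dy": 0.038,"dz": 0,"yaw": 0},
    {"jaw": 0.032,"dx": -0.02,"dy": 0.026,"dz": 0,"yaw": 0},
    {"jaw": 0.032,"dx": -0.0058,"dy": 0.01,"dz": 0.02,"yaw": 0},
    {"jaw": 0.032,"dx": 0,"dy": 0,"dz": 0.03,"yaw": 0},
    {"jaw": 0.032,"dx": 0,"dy": 0,"dz": 0.025,"yaw": 0},
    {"jaw": 0.032,"dx": 0,"dy": 0,"dz": 0.01,"yaw": 0},
    {"jaw": 0.032,"dx": 0,"dy": 0,"dz": 0,"yaw": 0},
    {"jaw": 0.032,"dx": 0,"dy": 0,"dz": 0,"yaw": 0},
  ],
)

```text
t: 14.62
tool_pos: [0.6354, -0.0144, 0.0448]
orientation: [2.22, 2.22, 0.002]
force: [0.3, -0.1, -2.3]
opening: 0.0425
gripper_force: 25.0
```

>>> carry_out(
  moves=[
    {"jaw": 0.032,"dx": 0,"dy": 0,"dz": 0.006,"yaw": 0},
    {"jaw": 0.032,"dx": 0,"dy": 0,"dz": 0.005,"yaw": 0},
    {"jaw": 0.032,"dx": 0,"dy": 0,"dz": 0.003,"yaw": 0},
    {"jaw": 0.032,"dx": 0,"dy": 0,"dz": 0.0008,"yaw": 0},
    {"jaw": 0.032,"dx": 0,"dy": 0,"dz": 0,"yaw": 0},
    {"jaw": 0.032,"dx": 0,"dy": 0,"dz": 0,"yaw": 0},
    {"jaw": 0.032,"dx": 0,"dy": 0,"dz": 0,"yaw": 0},
  ],
)

```text
t: 15.5
tool_pos: [0.6346, -0.0143, 0.0288]
orientation: [2.221, 2.221, 0.0]
force: [0.2, -1.0, -2.8]
opening: 0.043
gripper_force: 25.0
```

>>> carry_out(
  moves=[
    {"jaw": 0.032,"dx": 0,"dy": 0,"dz": 0.0008,"yaw": 0},
    {"jaw": 0.032,"dx": 0,"dy": 0,"dz": 0,"yaw": 0},
    {"jaw": 0.032,"dx": 0,"dy": 0,"dz": 0,"yaw": 0},
  ],
)

```text
t: 15.88
tool_pos: [0.6347, -0.0143, 0.0282]
orientation: [2.221, 2.221, 0.0]
force: [-1.6, 0.0, 2.2]
opening: 0.0429
gripper_force: 25.0
```

>>> carry_out(
  moves=[
    {"jaw": 0.032,"dx": 0,"dy": 0,"dz": 0.0005,"yaw": 0},
    {"jaw": 0.032,"dx": 0,"dy": 0,"dz": 0,"yaw": 0},
    {"jaw": 0.032,"dx": 0,"dy": 0,"dz": 0,"yaw": 0},
  ],
)

```text
t: 16.25
tool_pos: [0.6347, -0.0143, 0.0282]
orientation: [2.221, 2.221, 0.0]
force: [-4.0, -0.3, 7.1]
opening: 0.0425
gripper_force: 25.0
```

Contact, so I'll release. The opened fingers stay on the x sides, clear of the neighbouring jar.

>>> carry_out(
  moves=[
    {"jaw": 0.05,"dx": 0,"dy": 0,"dz": 0,"yaw": 0},
    {"jaw": 0.07,"dx": 0,"dy": 0,"dz": 0,"yaw": 0},
    {"jaw": 0.08,"dx": 0,"dy": 0,"dz": 0,"yaw": 0},
    {"jaw": 0.08,"dx": 0,"dy": 0,"dz": 0,"yaw": 0},
    {"jaw": 0.08,"dx": 0,"dy": 0,"dz": -0.02,"yaw": 0},
    {"jaw": 0.08,"dx": 0,"dy": 0,"dz": -0.04,"yaw": 0},
    {"jaw": 0.08,"dx": 0,"dy": 0,"dz": -0.04,"yaw": 0},
    {"jaw": 0.08,"dx": 0,"dy": 0,"dz": -0.025,"yaw": 0},
  ],
)

```text
t: 17.25
tool_pos: [0.6359, -0.0144, 0.157]
orientation: [2.219, 2.219, 0.005]
force: [0.8, -0.6, -0.7]
opening: 0.0797
gripper_force: 0.0
```

```bash
python3 w.py 4 .0435 .0625 .0735
```

```text
[ 0.6359 -0.0144  0.157 ] [ 0.8 -0.6 -0.7]
scene [144.7 268.2] 220.5 (136, 260, 18, 17) [[0.4408, -0.2984], [0.4562, -0.3077], [0.4651, -0.3131]]
scene [321.8 221.4] 279.5 (312, 213, 21, 18) [[0.624, 0.0021], [0.6345, -0.0153], [0.6406, -0.0254]]
scene [217.7 202.1] 520.0 (203, 191, 30, 23) [[0.4205, -0.083], [0.4365, -0.0981], [0.4457, -0.1068]]
scene [350.7 194.1] 238.5 (339, 186, 24, 18) [[0.625, 0.1095], [0.6354, 0.0893], [0.6415, 0.0775]]
side [192.3 178.4] 377.5 (179, 170, 28, 18) [[0.6909, 0.0456], [0.6587, 0.0684], [0.6401, 0.0816]]
side [340.4 175.6] 486.0 (325, 166, 32, 20) [[0.4795, -0.1609], [0.4591, -0.1266], [0.4473, -0.1067]]
side [233.4 167.6] 209.0 (224, 161, 20, 14) [[0.6672, -0.0433], [0.6364, -0.0156], [0.6185, 0.0005]]
side [389.2 159.5] 107.0 (382, 155, 15, 10) [[0.444, -0.3002], [0.4256, -0.2581], [0.415, -0.2337]]
side [398.3  85.7] 983.5 (368, 72, 63, 28) [[0.7377, -0.9399], [0.7029, -0.8622], [0.6827, -0.8171]]
wrist [296.1 204.3] 238.5 (286, 190, 19, 25) [[0.6492, -0.0168], [0.6482, -0.0114], [0.6477, -0.0082]]
wrist [263.6 195.2] 177.5 (252, 184, 28, 28) [[0.6224, -0.009], [0.6232, -0.0041], [0.6238, -0.0012]]
wrist [287.8  73.8] 3039.0 (249, 37, 75, 77) [[0.6418, 0.0857], [0.6414, 0.0842], [0.6411, 0.0834]]
```

>>> carry_out(
  moves=[
    {"jaw": 0.065,"dx": -0.035,"dy": -0.023,"dz": 0,"yaw": 0},
    {"jaw": 0.065,"dx": -0.045,"dy": -0.03,"dz": 0,"yaw": 0},
    {"jaw": 0.065,"dx": -0.045,"dy": -0.03,"dz": 0,"yaw": 0},
    {"jaw": 0.065,"dx": -0.045,"dy": -0.03,"dz": 0,"yaw": 0},
    {"jaw": 0.065,"dx": -0.045,"dy": -0.03,"dz": 0,"yaw": 0},
    {"jaw": 0.065,"dx": -0.04,"dy": -0.03,"dz": 0,"yaw": 0},
    {"jaw": 0.065,"dx": -0.03,"dy": -0.02,"dz": 0,"yaw": 0},
    {"jaw": 0.065,"dx": 0,"dy": 0,"dz": 0,"yaw": 0},
  ],
)

```text
t: 18.4
tool_pos: [0.4394, -0.3006, 0.1509]
orientation: [-2.224, -2.216, 0.001]
force: [0.2, -0.1, -0.4]
opening: 0.0651
gripper_force: 0.0
```

>>> carry_out(
  moves=[
    {"jaw": 0.065,"dx": 0,"dy": 0,"dz": 0,"yaw": 0},
    {"jaw": 0.065,"dx": 0,"dy": 0,"dz": 0,"yaw": 0},
  ],
)

```text
t: 18.65
tool_pos: [0.4419, -0.2982, 0.1518]
orientation: [-2.219, -2.222, -0.0]
force: [0.0, 0.3, 0.1]
opening: 0.0654
gripper_force: 0.0
```

```bash
python3 w.py 5 .0435 | grep -v s[ci]
```

```text
[ 0.4419 -0.2982  0.1518] [0.  0.3 0.1]
wrist [291.4 208.4] 197.5 (277, 190, 25, 32) [[0.4487, -0.3021]]
wrist [271.6 194.5] 171.5 (263, 185, 22, 25) [[0.4327, -0.2905]]
```

View pics/wrist_5.png

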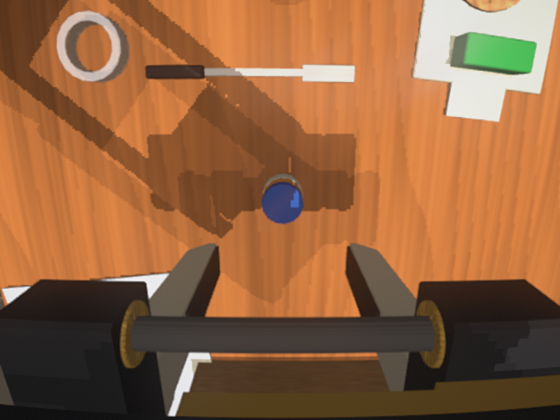

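The lid is at (282,202), in the gripper's shadow and between the fingers. The spatula and ring lie clear of the descent.

>>> carry_out(
  moves=[
    {"jaw": 0.065,"dx": -0.001,"dy": 0,"dz": 0.03,"yaw": 0},
    {"jaw": 0.065,"dx": 0,"dy": 0,"dz": 0.03,"yaw": 0},
    {"jaw": 0.065,"dx": 0,"dy": 0,"dz": 0.03,"yaw": 0},
    {"jaw": 0.065,"dx": 0,"dy": 0,"dz": 0.03,"yaw": 0},
    {"jaw": 0.065,"dx": 0,"dy": 0,"dz": 0.012,"yaw": 0},
    {"jaw": 0.065,"dx": 0,"dy": 0,"dz": 0.005,"yaw": 0},
    {"jaw": 0.065,"dx": 0,"dy": 0,"dz": 0,"yaw": 0},
  ],
)

```text
t: 19.68
tool_pos: [0.442, -0.3006, 0.0161]
orientation: [2.221, 2.221, 0.0]
force: [0.5, 0.6, -0.3]
opening: 0.0648
gripper_force: 0.0
```

>>> carry_out(
  moves=[
    {"jaw": 0.05,"dx": 0,"dy": 0,"dz": 0,"yaw": 0},
    {"jaw": 0.04,"dx": 0,"dy": 0,"dz": 0,"yaw": 0},
    {"jaw": 0.03,"dx": 0,"dy": 0,"dz": 0,"yaw": 0},
    {"jaw": 0.025,"dx": 0,"dy": 0,"dz": 0,"yaw": 0},
    {"jaw": 0.025,"dx": 0,"dy": 0,"dz": 0,"yaw": 0},
    {"jaw": 0.025,"dx": 0,"dy": 0,"dz": 0,"yaw": 0},
    {"jaw": 0.025,"dx": 0,"dy": 0,"dz": 0,"yaw": 0},
  ],
)

```text
t: 20.55
tool_pos: [0.4416, -0.3005, 0.0156]
orientation: [2.221, 2.221, 0.0]
force: [-0.8, 0.7, 4.1]
opening: 0.0337
gripper_force: 25.0
```

>>> carry_out(
  moves=[
    {"jaw": 0.025,"dx": 0,"dy": 0,"dz": -0.01,"yaw": 0},
    {"jaw": 0.025,"dx": 0,"dy": 0,"dz": -0.025,"yaw": 0},
    {"jaw": 0.025,"dx": 0,"dy": 0,"dz": -0.03,"yaw": 0},
    {"jaw": 0.025,"dx": 0,"dy": 0,"dz": -0.03,"yaw": 0},
    {"jaw": 0.025,"dx": 0,"dy": 0,"dz": -0.01,"yaw": 0},
    {"jaw": 0.025,"dx": 0.025,"dy": 0.022,"dz": 0,"yaw": 0},
    {"jaw": 0.025,"dx": 0.035,"dy": 0.031,"dz": 0,"yaw": 0},
    {"jaw": 0.025,"dx": 0.035,"dy": 0.031,"dz": 0,"yaw": 0},
  ],
)

```text
t: 21.55
tool_pos: [0.5256, -0.2042, 0.1194]
orientation: [-2.222, -2.22, 0.001]
force: [-0.4, -0.0, -0.7]
opening: 0.0335
gripper_force: 25.0
```

>>> carry_out(
  moves=[
    {"jaw": 0.025,"dx": 0.035,"dy": 0.031,"dz": 0,"yaw": 0},
    {"jaw": 0.025,"dx": 0.035,"dy": 0.031,"dz": 0,"yaw": 0},
    {"jaw": 0.025,"dx": 0.0285,"dy": 0.027,"dz": 0,"yaw": 0},
    {"jaw": 0.025,"dx": 0,"dy": 0,"dz": 0.02,"yaw": 0},
    {"jaw": 0.025,"dx": 0,"dy": 0,"dz": 0.03,"yaw": 0},
    {"jaw": 0.025,"dx": 0,"dy": 0,"dz": 0.025,"yaw": 0},
    {"jaw": 0.025,"dx": 0,"dy": 0,"dz": 0,"yaw": 0},
    {"jaw": 0.025,"dx": 0,"dy": 0,"dz": 0,"yaw": 0},
  ],
)

```text
t: 22.55
tool_pos: [0.6142, -0.1074, 0.0455]
orientation: [-2.222, -2.221, 0.0]
force: [-0.2, -0.3, -0.5]
opening: 0.0335
gripper_force: 25.0
```

>>> carry_out(
  moves=[
    {"jaw": 0.025,"dx": 0.0003,"dy": 0.0003,"dz": 0.008,"yaw": 0},
    {"jaw": 0.025,"dx": 0,"dy": 0,"dz": 0.006,"yaw": 0},
    {"jaw": 0.025,"dx": 0,"dy": 0,"dz": 0.004,"yaw": 0},
    {"jaw": 0.025,"dx": 0,"dy": 0,"dz": 0.001,"yaw": 0},
    {"jaw": 0.025,"dx": 0,"dy": 0,"dz": 0,"yaw": 0},
    {"jaw": 0.025,"dx": 0,"dy": 0,"dz": 0,"yaw": 0},
    {"jaw": 0.025,"dx": 0,"dy": 0,"dz": 0,"yaw": 0},
  ],
)

```text
t: 23.42
tool_pos: [0.6149, -0.1066, 0.0266]
orientation: [2.221, 2.221, 0.0]
force: [0.2, 1.0, 0.0]
opening: 0.0335
gripper_force: 25.0
```

>>> carry_out(
  moves=[
    {"jaw": 0.025,"dx": 0,"dy": 0,"dz": 0.0005,"yaw": 0},
    {"jaw": 0.025,"dx": 0,"dy": 0,"dz": 0,"yaw": 0},
    {"jaw": 0.025,"dx": 0,"dy": 0,"dz": 0,"yaw": 0},
  ],
)

```text
t: 23.8
tool_pos: [0.6148, -0.1065, 0.0258]
orientation: [2.221, 2.221, -0.0]
force: [-0.6, 0.3, -0.5]
opening: 0.0335
gripper_force: 25.0
```

>>> carry_out(
  moves=[
    {"jaw": 0.025,"dx": 0,"dy": 0,"dz": 0.001,"yaw": 0},
    {"jaw": 0.025,"dx": 0,"dy": 0,"dz": 0,"yaw": 0},
    {"jaw": 0.025,"dx": 0,"dy": 0,"dz": 0,"yaw": 0},
  ],
)

```text
t: 24.18
tool_pos: [0.6147, -0.1065, 0.0248]
orientation: [-2.221, -2.221, 0.0]
force: [-0.0, -0.3, -0.8]
opening: 0.0333
gripper_force: 25.0
```

>>> carry_out(
  moves=[
    {"jaw": 0.025,"dx": 0,"dy": 0,"dz": 0.0006,"yaw": 0},
    {"jaw": 0.025,"dx": 0,"dy": 0,"dz": 0,"yaw": 0},
    {"jaw": 0.025,"dx": 0,"dy": 0,"dz": 0,"yaw": 0},
  ],
)

```text
t: 24.55
tool_pos: [0.6149, -0.1065, 0.0246]
orientation: [2.221, 2.221, 0.0]
force: [-3.4, -0.1, 5.1]
opening: 0.0336
gripper_force: 25.0
```

>>> carry_out(
  moves=[
    {"jaw": 0.04,"dx": 0,"dy": 0,"dz": 0,"yaw": 0},
    {"jaw": 0.055,"dx": 0,"dy": 0,"dz": 0,"yaw": 0},
    {"jaw": 0.075,"dx": 0,"dy": 0,"dz": 0,"yaw": 0},
    {"jaw": 0.075,"dx": 0,"dy": 0,"dz": 0,"yaw": 0},
    {"jaw": 0.075,"dx": 0,"dy": 0,"dz": -0.02,"yaw": 0},
    {"jaw": 0.075,"dx": 0,"dy": 0,"dz": -0.04,"yaw": 0},
    {"jaw": 0.075,"dx": 0,"dy": 0,"dz": -0.04,"yaw": 0},
    {"jaw": 0.075,"dx": 0,"dy": 0,"dz": -0.04,"yaw": 0},
  ],
)

```text
t: 25.55
tool_pos: [0.615, -0.1066, 0.1674]
orientation: [2.22, 2.22, 0.001]
force: [0.6, -0.0, -0.7]
opening: 0.0748
gripper_force: 0.0
```

```bash
python3 w.py 6 .0525 .0735
```

```text
[ 0.615  -0.1066  0.1674] [ 0.6 -0.  -0.7]
scene [285.7 246.5] 195.0 (278, 239, 17, 16) [[0.6145, -0.1045], [0.6266, -0.1208]]
scene [321.8 221.3] 277.5 (312, 213, 21, 18) [[0.629, -0.0059], [0.6406, -0.0252]]
scene [217.6 202.1] 519.0 (203, 191, 30, 23) [[0.4279, -0.0903], [0.4456, -0.107]]
scene [350.6 193.6] 357.5 (339, 184, 24, 20) [[0.629, 0.1013], [0.6406, 0.0789]]
side [192.3 178.4] 378.5 (179, 170, 28, 18) [[0.6756, 0.0564], [0.6401, 0.0816]]
side [340.4 175.6] 484.0 (325, 166, 32, 20) [[0.4697, -0.1446], [0.4471, -0.1066]]
side [233.2 167.6] 214.0 (223, 161, 21, 14) [[0.653, -0.0301], [0.6189, 0.0005]]
side [271.1 161.4] 113.5 (264, 157, 15, 10) [[0.6162, -0.1045], [0.5844, -0.0691]]
side [398.3  85.7] 984.5 (368, 72, 63, 28) [[0.7211, -0.9032], [0.6827, -0.8172]]
wrist [289.3 194.4] 125.0 (282, 182, 14, 21) [[0.625, -0.1028], [0.6243, -0.0973]]
wrist [ 63.5 204.1] 3950.0 (28, 168, 71, 73) [[0.4298, -0.1108], [0.4435, -0.1048]]
wrist [311.4  91.4] 882.0 (289, 67, 42, 43) [[0.6417, -0.02], [0.6398, -0.0206]]
wrist [292.3  63.3] 314.5 (276, 53, 39, 28) [[0.6267, 0.0008], [0.6259, -0.0014]]
```

>>> carry_out(
  moves=[
    {"jaw": 0.093,"dx": 0,"dy": -0.03,"dz": 0,"yaw": 0},
    {"jaw": 0.093,"dx": 0,"dy": -0.04,"dz": 0,"yaw": 0},
    {"jaw": 0.093,"dx": 0,"dy": -0.04,"dz": 0,"yaw": 0},
    {"jaw": 0.093,"dx": 0,"dy": -0.035,"dz": 0,"yaw": 0},
    {"jaw": 0.093,"dx": 0,"dy": -0.0236,"dz": 0,"yaw": 0},
    {"jaw": 0.093,"dx": 0,"dy": 0,"dz": 0.02,"yaw": 0},
    {"jaw": 0.093,"dx": 0,"dy": 0,"dz": 0,"yaw": 0},
    {"jaw": 0.093,"dx": 0,"dy": 0,"dz": 0,"yaw": 0},
  ],
)

```text
t: 26.7
tool_pos: [0.4462, -0.1065, 0.1445]
orientation: [-2.221, -2.221, 0.0]
force: [0.6, 0.1, -0.6]
opening: 0.0932
gripper_force: 0.0
```

>>> carry_out(
  moves=[
    {"jaw": 0.093,"dx": 0,"dy": 0,"dz": 0.03,"yaw": 0},
    {"jaw": 0.093,"dx": 0,"dy": 0,"dz": 0.03,"yaw": 0},
    {"jaw": 0.093,"dx": 0,"dy": 0,"dz": 0.03,"yaw": 0},
    {"jaw": 0.093,"dx": 0,"dy": 0,"dz": 0.018,"yaw": 0},
    {"jaw": 0.093,"dx": 0,"dy": 0,"dz": 0.0055,"yaw": 0},
    {"jaw": 0.093,"dx": 0,"dy": 0,"dz": 0,"yaw": 0},
  ],
)

```text
t: 27.45
tool_pos: [0.4466, -0.1066, 0.0312]
orientation: [2.221, 2.221, 0.0]
force: [-0.2, 0.0, -0.4]
opening: 0.093
gripper_force: 0.0
```

>>> carry_out(
  moves=[
    {"jaw": 0.075,"dx": 0,"dy": 0,"dz": 0,"yaw": 0},
    {"jaw": 0.065,"dx": 0,"dy": 0,"dz": 0,"yaw": 0},
    {"jaw": 0.055,"dx": 0,"dy": 0,"dz": 0,"yaw": 0},
    {"jaw": 0.05,"dx": 0,"dy": 0,"dz": 0,"yaw": 0},
    {"jaw": 0.05,"dx": 0,"dy": 0,"dz": 0,"yaw": 0},
    {"jaw": 0.05,"dx": 0,"dy": 0,"dz": 0,"yaw": 0},
    {"jaw": 0.05,"dx": 0,"dy": 0,"dz": 0,"yaw": 0},
  ],
)

```text
t: 28.32
tool_pos: [0.4463, -0.1066, 0.031]
orientation: [2.221, 2.221, 0.0]
force: [-1.6, -0.2, 4.1]
opening: 0.061
gripper_force: 25.0
```

>>> carry_out(
  moves=[
    {"jaw": 0.05,"dx": 0,"dy": 0,"dz": -0.01,"yaw": 0},
    {"jaw": 0.05,"dx": 0,"dy": 0,"dz": -0.025,"yaw": 0},
    {"jaw": 0.05,"dx": 0,"dy": 0,"dz": -0.03,"yaw": 0},
    {"jaw": 0.05,"dx": 0,"dy": 0,"dz": -0.03,"yaw": 0},
    {"jaw": 0.05,"dx": 0,"dy": 0,"dz": -0.03,"yaw": 0},
    {"jaw": 0.05,"dx": 0.025,"dy": 0.018,"dz": 0,"yaw": 0},
    {"jaw": 0.05,"dx": 0.035,"dy": 0.025,"dz": 0,"yaw": 0},
    {"jaw": 0.05,"dx": 0.035,"dy": 0.025,"dz": 0,"yaw": 0},
  ],
)

```text
t: 29.32
tool_pos: [0.5145, -0.0106, 0.1559]
orientation: [-2.222, -2.221, 0.0]
force: [0.3, -0.3, -2.5]
opening: 0.0607
gripper_force: 25.0
```

>>> carry_out(
  moves=[
    {"jaw": 0.05,"dx": 0.035,"dy": 0.025,"dz": 0,"yaw": 0},
    {"jaw": 0.05,"dx": 0.035,"dy": 0.025,"dz": 0,"yaw": 0},
    {"jaw": 0.05,"dx": 0.035,"dy": 0.025,"dz": 0,"yaw": 0},
    {"jaw": 0.05,"dx": 0.035,"dy": 0.025,"dz": 0,"yaw": 0},
    {"jaw": 0.05,"dx": 0.03,"dy": 0.0187,"dz": 0,"yaw": 0},
    {"jaw": 0.05,"dx": 0,"dy": 0,"dz": 0,"yaw": 0},
    {"jaw": 0.05,"dx": 0,"dy": 0,"dz": 0,"yaw": 0},
    {"jaw": 0.05,"dx": 0,"dy": 0,"dz": 0,"yaw": 0},
  ],
)

```text
t: 30.32
tool_pos: [0.6324, 0.1575, 0.1557]
orientation: [-2.222, -2.22, 0.001]
force: [0.7, -0.4, -2.8]
opening: 0.0607
gripper_force: 25.0
```

Target (0.633, 0.159), with TCP z 0.040 at set-down, so about 0.116 to go down.

>>> carry_out(
  moves=[
    {"jaw": 0.05,"dx": 0.0013,"dy": 0.0004,"dz": 0.02,"yaw": 0},
    {"jaw": 0.05,"dx": 0,"dy": 0,"dz": 0.03,"yaw": 0},
    {"jaw": 0.05,"dx": 0,"dy": 0,"dz": 0.03,"yaw": 0},
    {"jaw": 0.05,"dx": 0,"dy": 0,"dz": 0.015,"yaw": 0},
    {"jaw": 0.05,"dx": 0,"dy": 0,"dz": 0.008,"yaw": 0},
    {"jaw": 0.05,"dx": 0,"dy": 0,"dz": 0.004,"yaw": 0},
    {"jaw": 0.05,"dx": 0,"dy": 0,"dz": 0,"yaw": 0},
    {"jaw": 0.05,"dx": 0,"dy": 0,"dz": 0,"yaw": 0},
  ],
)

```text
t: 31.32
tool_pos: [0.6341, 0.16, 0.0499]
orientation: [2.221, 2.221, 0.002]
force: [-0.1, -0.1, -2.5]
opening: 0.061
gripper_force: 25.0
```

>>> carry_out(
  moves=[
    {"jaw": 0.05,"dx": -0.0008,"dy": -0.001,"dz": 0.004,"yaw": 0},
    {"jaw": 0.05,"dx": 0,"dy": 0,"dz": 0.003,"yaw": 0},
    {"jaw": 0.05,"dx": 0,"dy": 0,"dz": 0.0015,"yaw": 0},
    {"jaw": 0.05,"dx": 0,"dy": 0,"dz": 0,"yaw": 0},
    {"jaw": 0.05,"dx": 0,"dy": 0,"dz": 0,"yaw": 0},
    {"jaw": 0.05,"dx": 0,"dy": 0,"dz": 0,"yaw": 0},
  ],
)

```text
t: 32.08
tool_pos: [0.6323, 0.159, 0.0402]
orientation: [-2.221, -2.221, 0.0]
force: [-0.0, 0.3, -2.8]
opening: 0.0607
gripper_force: 25.0
```

>>> carry_out(
  moves=[
    {"jaw": 0.05,"dx": 0,"dy": 0,"dz": 0.0008,"yaw": 0},
    {"jaw": 0.05,"dx": 0,"dy": 0,"dz": 0,"yaw": 0},
    {"jaw": 0.05,"dx": 0,"dy": 0,"dz": 0,"yaw": 0},
  ],
)

```text
t: 32.45
tool_pos: [0.6323, 0.159, 0.0401]
orientation: [2.221, 2.221, 0.0]
force: [-4.4, -1.3, 5.4]
opening: 0.0607
gripper_force: 25.0
```

>>> carry_out(
  moves=[
    {"jaw": 0.065,"dx": 0,"dy": 0,"dz": 0,"yaw": 0},
    {"jaw": 0.08,"dx": 0,"dy": 0,"dz": 0,"yaw": 0},
    {"jaw": 0.09,"dx": 0,"dy": 0,"dz": 0,"yaw": 0},
    {"jaw": 0.09,"dx": 0,"dy": 0,"dz": 0,"yaw": 0},
    {"jaw": 0.09,"dx": 0,"dy": 0,"dz": -0.02,"yaw": 0},
    {"jaw": 0.09,"dx": 0,"dy": 0,"dz": -0.04,"yaw": 0},
    {"jaw": 0.09,"dx": 0,"dy": 0,"dz": -0.04,"yaw": 0},
    {"jaw": 0.09,"dx": 0,"dy": 0,"dz": -0.04,"yaw": 0},
  ],
)

```text
t: 33.45
tool_pos: [0.6325, 0.159, 0.1826]
orientation: [2.221, 2.221, 0.002]
force: [-0.3, -1.0, 0.1]
opening: 0.0896
gripper_force: 0.0
```

>>> carry_out(
  moves=[
    {"jaw": 0.09,"dx": 0.02,"dy": -0.03,"dz": -0.01,"yaw": 0},
    {"jaw": 0.09,"dx": 0.02,"dy": -0.04,"dz": -0.01,"yaw": 0},
    {"jaw": 0.09,"dx": 0.02,"dy": -0.04,"dz": 0,"yaw": 0},
    {"jaw": 0.09,"dx": 0.02,"dy": -0.04,"dz": 0,"yaw": 0},
    {"jaw": 0.09,"dx": 0,"dy": 0,"dz": 0,"yaw": 0},
    {"jaw": 0.09,"dx": 0,"dy": 0,"dz": 0,"yaw": 0},
  ],
)

```text
t: 34.2
tool_pos: [0.483, 0.239, 0.2009]
orientation: [2.22, 2.221, 0.003]
force: [-0.1, -0.1, 0.5]
opening: 0.09
gripper_force: 0.0
```

```bash
python3 w.py 7 .0525 .0625 .0725 .0825
```

```text
[0.483  0.239  0.2009] [-0.1 -0.1  0.5]
scene [285.6 246.5] 194.0 (278, 239, 16, 16) [[0.6142, -0.1046], [0.6199, -0.1123], [0.6256, -0.12], [0.6314, -0.1278]]
scene [321.8 221.3] 279.5 (312, 213, 21, 18) [[0.6289, -0.006], [0.6345, -0.0151], [0.64, -0.0243], [0.6455, -0.0334]]
scene [350.9 193.5] 364.0 (339, 184, 25, 20) [[0.6292, 0.1021], [0.6347, 0.0914], [0.6403, 0.0807], [0.6458, 0.07]]
scene [367.7 169.7] 434.0 (354, 160, 29, 21) [[0.6153, 0.1951], [0.621, 0.183], [0.6267, 0.171], [0.6324, 0.1589]]
side [156.2 190.4] 638.5 (138, 180, 37, 22) [[0.6849, 0.1308], [0.6677, 0.1405], [0.6505, 0.1503], [0.6333, 0.16]]
side [193.4 179.1] 308.0 (179, 170, 28, 18) [[0.6716, 0.0569], [0.6548, 0.0689], [0.638, 0.0809], [0.6212, 0.0929]]
side [233.2 167.6] 214.0 (223, 161, 21, 14) [[0.653, -0.0301], [0.6368, -0.0155], [0.6205, -0.0009], [0.6043, 0.0137]]
side [271.1 161.1] 118.0 (264, 156, 15, 11) [[0.6174, -0.1057], [0.6022, -0.0888], [0.587, -0.0719], [0.5718, -0.055]]
side [398.3  85.7] 984.5 (368, 72, 63, 28) [[0.7211, -0.9032], [0.7028, -0.8623], [0.6845, -0.8213], [0.6662, -0.7804]]
wrist [453.5 277.3] 1588.0 (423, 255, 56, 55) [[0.6555, 0.1504], [0.65, 0.1557], [0.6444, 0.1611], [0.6389, 0.1664]]
```

View pics/scene_7.png

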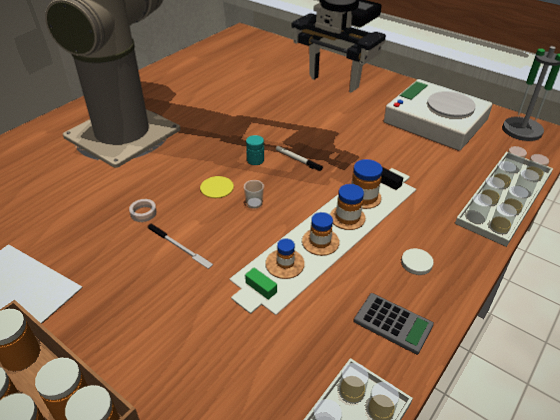

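All four jars stand upright in order: lids at (286,247), (322,221), (351,193) and (368,170), with the smallest next to the green block at (261,283). Each is within about 2 mm of its coaster's centre and the gripper is clear, so I'm handing the job in.

```bash
python3 -c "from plant import close_job; print(close_job())"
```

```text
the job is handed in; nothing more can be done
None
```

The four blue-lidded jars stand upright in size order, smallest beside the green block, each measured within about 2 mm of its coaster's centre and released, and the job was handed in at about 34 s; no verdict came back.

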